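# Bolt the bread tray and lift the roll with the tongs

### The arm

A 6-joint arm with a two-finger parallel gripper is mounted at the origin on the work surface. World frame = base frame: x ahead of the robot, y to its left, z up, the work surface at z = 0. Lengths are in m, angles in degrees, forces in N, time in s.
With the tool pointing down it reaches from about 0.4 to 0.825 m from the base axis. Payload 7 kg.
Tool frame: the origin (TCP) lies at the very end of the fingers, on their centre line; the grasp point (between the pads) lies 19 mm behind it; z points along the fingers, y is the line along which they close (so a half turn about z gives the same grasp; the last joint's range is limited). The gripper opens to 88 mm and grips with 3 to 60 N. Pads are 19 mm wide; open, the fingers measure 130 mm over their backs; the gripper's body (78 mm by 193 mm) begins 47 mm behind the grasp point.
Start: joints at [-50.529, 20.546, 0.682, 0, -70.136, -16.507], TCP at [0.263, -0.621, 0.227] pointing down, gripper open.
Joint ranges: [-176.03, 176.03], [-82.01, 121.73], [-58.28, 71.71], [-173.87, 95.51], [-174.79, -0.11], [-173.66, 173.66]. Speed limits (degrees/s): [136.94, 136.94, 172.46, 180, 180, 180].

### API

Orientations are given as [roll, pitch, yaw] about the fixed x, y, z axes, in that order (R = Rz(yaw) Ry(pitch) Rx(roll)).
In Python, from plant import ctrl gives the robot as it stands.
- The arm moves only by the tool carry_out, never from a script. Its argument "deltas" is a list that holds one entry, the list of rows, each a list of 5 numbers: the shift along the tool's x, y, z scaled (see below), then the turn about the tool's z scaled (see below), then the opening, from -1 (shut) to 1 (fully open). A call has 1 to 5 rows; each row is the pose to reach, as a shift and turn from the pose commanded when the call began, along the tool's axes at that moment, turning the shorter way round; what a row does not reach only later rows make up. The controller multiplies each number of a shift by 20 cm and each number of a turn by 2 pi rad. A row lasts 1/10 s, in which the tool goes at most 50 mm and 8.59 degrees, less where a joint would pass 70% of its speed; a pose out of reach is approached as far as the arm can. A call with a number of a shift or a turn outside -1 to 1 is refused whole. A call with a gripper value outside its range is refused whole. The fingers move at their own pace and stop on an object; the grip force is fixed at half the most. Time passes only in rows, so rows that repeat a pose let the fingers close. It gives the time, the measured TCP pose, the force, the opening and the grip force at its end, in the units of the state.
- ctrl.get_obs(): the state, without advancing time (a new reading comes with each control period).
- ctrl.snapshot(name): name is "scene" or "top" or "wrist"; returns a dict with "color" (480x640x3 uint8, red, green, blue), "camera_matrix" (3x3 intrinsics, pixels), "R" (3x3) and "t" (3): a world point X has camera coordinates R X + t. Camera axes: x right, y down, z forward; pixel columns grow to the right and rows downward; lengths in m; the calibration is good to about 2 mm. A picture is of the moment at which its call begins. There is no depth.
- ctrl.close_job(): hands the job in; it is judged then, once.
Trained networks look in a picture, given as the dict that the camera call returned (one of the last four; its "shot" number tells which), for a name from the list of things; names that differ only in an ending like _2 or _b are one class to them, and where a whole thing is asked for, a point or a joint stands for the part that bears it (a point fixed in the world has none). Each returns a list of dicts, best first, with "p" (0 to 1); they miss things now and then, are a little off and sometimes report something else, mostly with a low value. They report only what shows in the picture. A call takes as long as a camera call. They do not tell look-alikes from the thing itself.
- ctrl.search_frame(picture, name): "centre" ([column, row] in pixels, amid what is visible of it).
- ctrl.silhouettes(picture, name): "mask" (480x640 bool, what is visible of it) and "centre" ([column, row] in pixels, amid what is visible of it).
- ctrl.spot_point(picture, name): "centre" ([column, row] in pixels: a listed point, or the origin of a listed thing).
The state is a dict: "clock": time; "joint_pos": joint angles; "qvel": joint speeds; "tau": joint torques, N m; "tool_pos": TCP position; "orientation": TCP orientation; "force": force on the tool from outside, world axes, zero at the start; "moment": the same for the moment, N m; "opening": finger opening in m; "gripper_force": force on a finger pad.
Only numpy, scipy, OpenCV 4.12 (cv2) and the standard library are available. Lean on these libraries where they do the work, as an engineer would, in place of code of your own. Each camera call takes 0.05 s, during which the arm holds its last target. There are 200 camera calls.

### The job

First slide the red-knobbed barrel bolt fully home into the brass keeper on the bread tray, so that the tray is locked. Then take the kitchen tongs off their rest, close them on the bread roll and lift it at least 10 cm above the tray. Never touch the roll with the gripper itself, leave the sauce bottle, the jar and the tub where they stand, leave the bolt home, and finish while still holding the roll up, still, in the tongs.

Things in the scene. Friction and masses are not known exactly. Their poses are not given: they have to be found in the camera images.
- stand: fixed tray stand, 170 (x) x 360 (y) mm; origin at the centre of its underside, z up. At y = -30 to 170 mm an aluminium tray, flat floor 50 mm above the counter, rim 4 mm high; at the -y end a grey plate (top 34 mm up) with a barrel bolt that slides along the stand's +y, on the line x = -30 mm, into a brass keeper (top 57 mm up) at y = -52 to -30 mm on the tray's edge
- bolt (a joint): how far the bolt is pushed towards its keeper, in m: 0 fully drawn back, 0.040 fully home (end stop); about 2 N of friction holds it wherever it is left
- bolt_knob (a point): on the axis of the bolt's upright red knob, a round post 14 mm in diameter, top 95 mm above the counter; this point is 80 mm up and travels with the bolt. Dark straps 56 mm high over the bolt, at stand y = -178 to -166 and -92 to -80 mm, are the tallest parts beside it (knob axis at y = -150 mm drawn back, -110 mm home)
- roll_center (a point): centre, half-way up, of the small round golden bread roll, 44 mm in diameter and 38 mm high with a flat underside, 35 g; it stands upright on the tray, centre 69 mm above the counter, 48 to 62 mm from the tray's front (-x) edge; its sides are upright for 4 mm above and below the centre
- tongs_grip (a point): where to grip the tongs: midway between the two black grip sections (70 mm long, upright strips 22 mm high, 3 mm thick), half-way up, 41 mm above the counter at the start. x points from the sprung hinge, 115 mm behind, to the red tips; y to the left arm; z up. Free, the grip sections are 56 mm over their outsides; see tongs_left for the spring, rest for what lies below
- tongs_tip (a point): point mid-way between the red tips, 113 mm ahead of tongs_grip at the same height; each tip is 46 mm long and 24 mm high, hollowed to a shallow V on the inside. The free gap is 75 mm at the ends of the tips and 89 mm in the hollow; with the grip sections squeezed to 50 mm over their outsides the end gap is 63 mm; the tips close on the 44 mm roll when the grip sections measure about 34 mm
- tongs: the whole tongs, 100 g, balanced within 5 mm of tongs_grip; origin 11 mm below tongs_grip, same axes; lies flat on the rest at the start
- tongs_right: right arm of the tongs; origin at its hinge; both arms always move alike
- tongs_left: left arm of the tongs; origin at its hinge. Springs push the grip section of each arm outwards with about 9 N when free (56 mm over both), 12 N squeezed to 34 mm (closed on the roll), 14 N at 22 mm (stop, fully shut), so the tongs open as far as the gripper lets them
- roll: the bread roll; origin at the centre of its underside
- rest: white tongs rest, fixed to the counter; origin at the centre of its underside, below tongs_grip at the start, x along the tongs. A 4 mm base plate, and two cross-bars 30 mm high and 110 mm wide that carry the tongs, at x = -92 to -78 and 48 to 62 mm
- sauce: bystander: yellow sauce bottle with a red cap, 56 mm in diameter, 160 mm high; origin at the centre of its underside
- jar: bystander: amber glass jar, 66 mm in diameter, 90 mm high; origin at the centre of its underside
- tub: bystander: open white plastic tub, 100 x 100 x 75 mm; origin at the centre of its underside
Mind the look-alikes: they are no part of the job. There is more than one size of the rest; the job needs the smallest.

How it is judged:
By the outcome, as a careful person would: the job done as asked, in the order asked, and still so for the second after the job is handed in, while the arm keeps its last pose, push and grip.
It also fails if it takes over 59 s, if anything falls off the work surface, if the arm or the gripper's body presses on something with over 40 N, if the wrist force passes 120 N, or if a joint passes its speed limit or range.

## Working session

There is one attempt and no reset: what is moved stays moved. The work goes in short steps, Python scripts to look and compute and a tool call to move; the robot and the scene stay as the last step left them, time stands still between calls to the robot, and variables do not carry over. Pictures are saved under pics/ and viewed, at most 12 in all, crops included, and the job is handed in when it is done.

Besides the shell and the picture viewer there is one more tool, called after "Emit:" as name(argument=value, ...) on one line, values as JSON. carry_out: Moves the arm, as the interface text tells. Its arguments: {"type":"object","properties":{"deltas":{"type":"array"}},"required":["deltas"]}

```bash
mkdir -p pics; ls; cat > h.py <<'E'
import numpy as np, cv2, pickle
from plant import ctrl
def save(p,n): cv2.imwrite('pics/'+n+'.png',cv2.cvtColor(p['color'],cv2.COLOR_RGB2BGR))
def onz(p,px,z):
    K,R,t=map(np.array,(p['camera_matrix'],p['R'],p['t']))
    d=R.T@np.linalg.solve(K,[px[0],px[1],1.]); c=-R.T@t
    return c+d*(z-c[2])/d[2]
def proj(p,X):
    q=np.array(p['camera_matrix'])@(np.array(p['R'])@np.array(X)+p['t']); return q[:2]/q[2]
E
python3 - <<'E'
from h import *
P={n:ctrl.snapshot(n) for n in('scene','top')}
Z=dict(stand=0,bolt_knob=.08,roll_center=.069,tongs_grip=.041,tongs_tip=.041,tongs=.03,tongs_left=.041,rest=0,sauce=0,jar=0,tub=0)
for n,p in P.items():
    save(p,n+'0'); print(n,'cam',-np.array(p['R']).T@p['t'])
    for k,z in Z.items():
        for r in ctrl.spot_point(p,k):
            if r['p']>.2: print(k,round(r['p'],2),np.round(r['centre']),np.round(onz(p,r['centre'],z),4))
pickle.dump(P,open('P.pkl','wb'))
print(ctrl.get_obs())
E
```

```text
pics
scene cam [ 1.42538305 -0.0206916   1.07765176]
stand 0.67 [394. 342.] [0.6673 0.1197 0.    ]
bolt_knob 0.76 [326. 306.] [ 0.6374 -0.0336  0.08  ]
roll_center 0.58 [438. 308.] [0.6198 0.2097 0.069 ]
tongs_grip 0.68 [230. 271.] [ 0.5142 -0.2644  0.041 ]
tongs 0.89 [232. 277.] [ 0.5228 -0.2594  0.03  ]
tongs_left 0.78 [233. 241.] [ 0.4155 -0.2706  0.041 ]
tongs_left 0.53 [232. 278.] [ 0.5362 -0.2568  0.041 ]
rest 0.95 [235. 285.] [ 0.5221 -0.2557  0.    ]
rest 0.73 [332. 249.] [ 0.3885 -0.0275  0.    ]
sauce 0.85 [540. 336.] [0.6319 0.4472 0.    ]
jar 0.91 [192. 353.] [ 0.7167 -0.3198  0.    ]
tub 0.91 [116. 304.] [ 0.5943 -0.5208  0.    ]
top cam [ 0.36507387 -0.04333779  1.67783634]
stand 0.64 [271. 169.] [0.659  0.1138 0.    ]
bolt_knob 0.46 [317. 174.] [ 0.6279 -0.0276  0.08  ]
roll_center 0.65 [235. 175.] [0.6329 0.2157 0.069 ]
tongs_grip 0.87 [395. 208.] [ 0.5266 -0.2579  0.041 ]
tongs_tip 0.78 [386. 174.] [ 0.6306 -0.2346  0.041 ]
tongs_tip 0.69 [271. 170.] [0.6492 0.1121 0.041 ]
tongs 0.85 [399. 211.] [ 0.519  -0.2704  0.03  ]
tongs 0.39 [478. 185.] [ 0.5921 -0.5103  0.03 
[... 446 characters left out ...]
] [ 0.605  -0.5124  0.    ]
{'clock': 1.2, 'joint_pos': array([-5.05279228e+01,  2.05455330e+01,  6.81878699e-01,  2.08278174e-04,
       -7.01377758e+01, -1.65074367e+01]), 'qvel': array([-0.04149273, -0.02656758, -0.13398863,  0.1061009 ,  0.05814936,
        0.07228221]), 'tau': array([ 3.56304199e-04, -5.82393301e+01,  2.93302596e+01,  7.00269610e+00,
        1.24754396e-02, -1.66761265e-05]), 'tool_pos': array([ 0.2633308 , -0.62147886,  0.22657063]), 'orientation': array([ 1.79998685e+02, -5.94160350e-04, -1.57035289e+02]), 'force': array([-0.64811118, -0.37131852,  0.19293855]), 'moment': array([0.01319736, 0.03257501, 0.00757877]), 'gripper_force': 0.0, 'opening': 0.0876185105835739}
```

View pics/scene0.png

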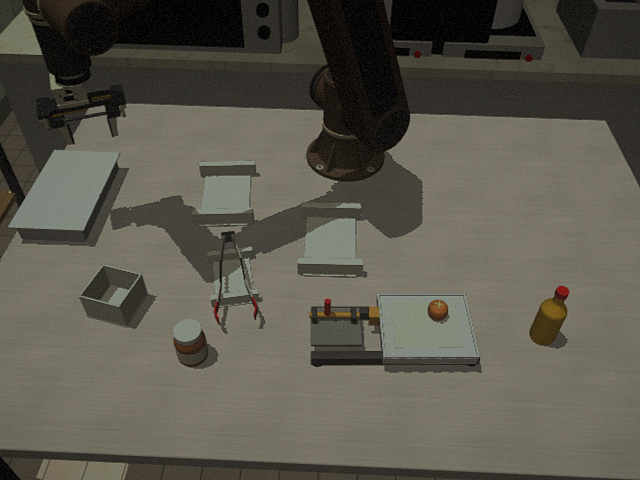

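View pics/top0.png

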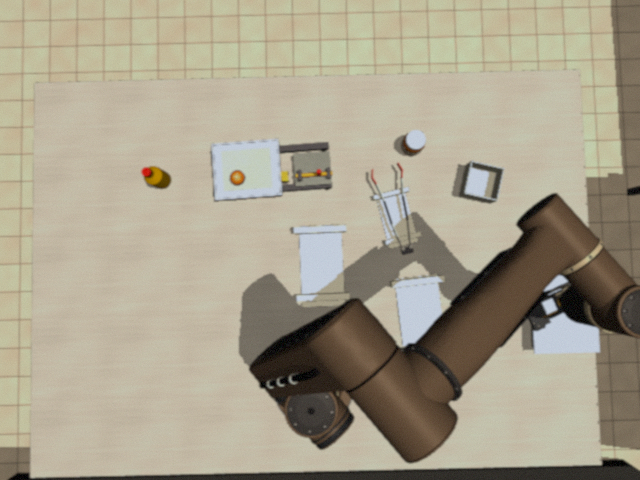

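The tongs lie on the small rest at scene (235,285) / top (392,209). The other rests, at scene (332,249) and (227,190), are empty and larger. The bolt and roll are at scene (326,306) and (438,308). I'll confirm this in an enlarged crop and refine the positions.

```bash
python3 - <<'E'
from h import *
P=pickle.load(open('P.pkl','rb'))
s=P['scene']['color'];t=P['top']['color']
a=cv2.resize(s[220:380,200:480],(784,448),interpolation=cv2.INTER_CUBIC)
cv2.imwrite('pics/c1.png',a[:,:,::-1])
b=cv2.resize(t[125:265,205:435],(782,476),interpolation=cv2.INTER_CUBIC)
cv2.imwrite('pics/c2.png',b[:,:,::-1])
E
```

```text
(no output)
```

View pics/c1.png

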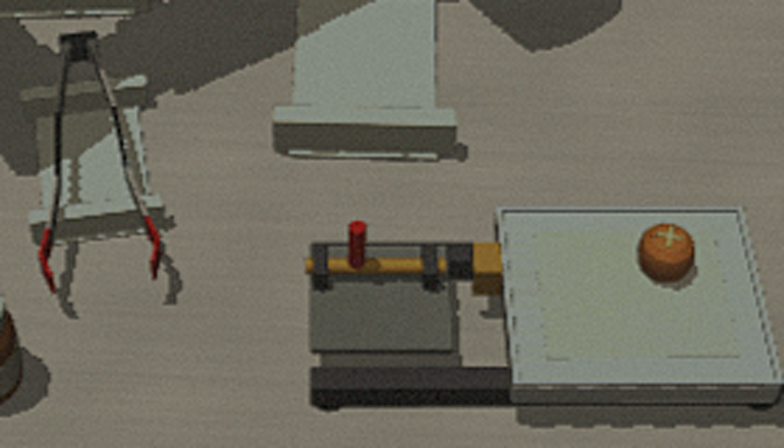

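View pics/c2.png

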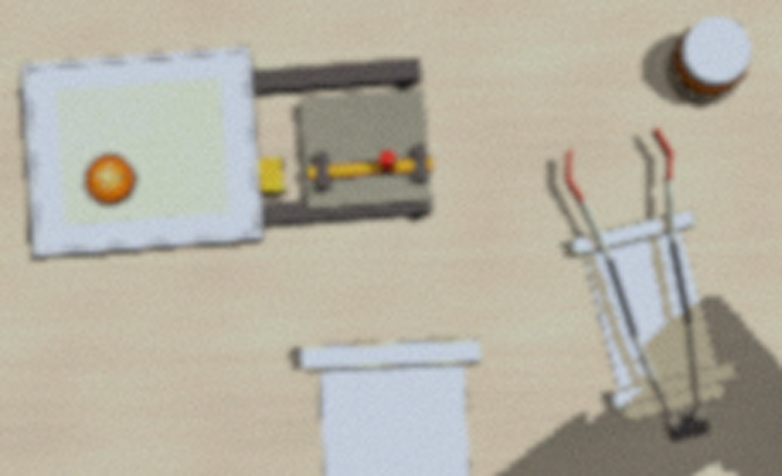

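The crops show the tongs on the small rest, hinge at about top (407,251) and tips at about (372,170) and (398,163). The other rests are bigger and empty. The knob top is at scene (327,300) / top (319,172) and the bolt is drawn back. The roll is at scene (438,310) / top (237,178).

```bash
python3 - <<'E'
from h import *
from scipy.optimize import least_squares
P=pickle.load(open('P.pkl','rb'));S,T=P['scene'],P['top']
f1=lambda u:np.array([200+u[0]/2.8,220+u[1]/2.8]); f2=lambda u:np.array([205+u[0]/3.4,125+u[1]/3.4])
def show(n,u1,u2,z): print(n,'S',np.round(onz(S,f1(u1),z),4)[:2] if u1 else '', 'T',np.round(onz(T,f2(u2),z),4)[:2] if u2 else '')
show('knobtop',(357,225),(387,160),.095)
show('knobtop axis base',(357,262),None,.06)
show('roll',(666,252),(110,179),.069)
show('hinge',(78,42),(688,428),.045); show('tipL',(154,277),(568,152),.041); show('tipR',(52,290),(656,130),.041)
show('gripL',None,(622,298),.05); show('gripR',None,(681,279),.05)
C=[(-.085,-.03),(-.085,.17),(.085,.17),(.085,-.03)]  # front near..., stand coords
c1=[(497,208),(742,208),(783,387),(513,385)]; c2=[(262,240),(33,258),(22,65),(247,47)]
def res(q,who):
    c,s=np.cos(q[2]),np.sin(q[2]);r=[]
    for (x,y),u,v in zip(C,c1,c2):
        X=[q[0]+c*x-s*y,q[1]+s*x+c*y,.054]
        if 'S' in who:r+=list(proj(S,X)-f1(u))
        if 'T' in who:r+=list(proj(T,X)-f2(v))
    return r
for w in('S','T','ST'):
    o=least_squares(res,[.65,.11,0],args=(w,));q=o.x;c,s=np.cos(q[2]),np.sin(q[2])
    print(w,np.round(q[:2],4),np.degrees(q[2]).round(2),'cost',o.cost.round(1),'knob',np.round([q[0]-c*.03+s*.15,q[1]-s*.03-c*.15],4),
      'rollfront',)
E
```

```text
knobtop S [ 0.633  -0.0308] T [ 0.6307 -0.0326]
knobtop axis base S [ 0.6415 -0.0298] T 
roll S [0.6261 0.2093] T [0.6243 0.2077]
hinge S [ 0.398  -0.2867] T [ 0.3977 -0.2886]
tipL S [ 0.6498 -0.1881] T [ 0.6431 -0.1917]
tipR S [ 0.6664 -0.2655] T [ 0.6607 -0.2698]
gripL S  T [ 0.5121 -0.2342]
gripR S  T [ 0.5275 -0.2861]
S [0.6586 0.1137] 2.75 cost 0.5 knob [ 0.6358 -0.0376] rollfront
T [0.6535 0.1127] 3.11 cost 0.2 knob [ 0.6317 -0.0387] rollfront
ST [0.6564 0.1136] 2.89 cost 4.9 knob [ 0.634  -0.0378] rollfront
```

Emit:
carry_out(deltas=[[[-0.95,0.66,0,0,1],[-0.95,0.66,0,0,1],[-0.95,0.66,0,0,1],[-0.95,0.66,0,0,1],[-0.95,0.66,0,0,1]]])

```text
clock: 1.7
tool_pos: [0.388, -0.4234, 0.2269]
orientation: [-180.0, 0.0, -157.0]
force: [1.1, -1.2, -0.5]
opening: 0.0878
gripper_force: 0.0
```

Emit:
carry_out(deltas=[[[-0.95,0.66,0,0,1],[-0.95,0.66,0,0,1],[-0.95,0.66,0,0,1],[-0.95,0.66,0,0,1],[-0.95,0.66,0,0,1]]])

```text
clock: 2.2
tool_pos: [0.5117, -0.2275, 0.2269]
orientation: [-180.0, 0.1, -156.9]
force: [0.5, -0.9, -0.3]
opening: 0.0876
gripper_force: 0.0
```

Emit:
carry_out(deltas=[[[-0.95,0.66,0,-0.115,1],[-0.95,0.66,0,-0.115,1],[-0.95,0.66,0,-0.115,1],[-0.95,0.66,0,-0.115,1],[-0.95,0.66,0,-0.115,1]]])

```text
clock: 2.7
tool_pos: [0.6351, -0.0315, 0.2265]
orientation: [-180.0, 0.0, -115.2]
force: [-0.5, -0.6, -0.3]
opening: 0.0878
gripper_force: 0.0
```

```bash
cat >> h.py <<'E'
from scipy.spatial.transform import Rotation as Ro
def goto(target,yaw=None):
    "scaled deltas to world TCP target"
    o=ctrl.get_obs(); R=Ro.from_euler('xyz',o['orientation'],degrees=True).as_matrix()
    d=R.T@(np.array(target)-o['tool_pos'])/.2
    t=0 if yaw is None else -(((yaw-o['orientation'][2]+180)%360)-180)/360
    print('pose',np.round(o['tool_pos'],4),np.round(o['orientation'],2),'t',round(o['clock'],2),'F',np.round(o['force'],1),'open',round(o['opening'],4),'g',round(o['gripper_force'],1)); print('delta',np.round(d,4),'turn',round(t,4))
E
python3 - <<'E'
from h import *
goto([.633,-.033,.20],-87.1)
E
```

```text
pose [ 0.6351 -0.0315  0.2265] [-1.7998e+02  1.0000e-02 -1.1519e+02] t 2.7 F [-0.5 -0.6 -0.3] open 0.0878 g 0.0
delta [0.0112 0.0064 0.1324] turn -0.078
```

Emit:
carry_out(deltas=[[[0.011,0.006,0,-0.078,1],[0.011,0.006,0,-0.078,1],[0.011,0.006,0,-0.078,1],[0.011,0.006,0,-0.078,1],[0.011,0.006,0,-0.078,1]]])

```text
clock: 3.2
tool_pos: [0.6317, -0.0359, 0.2266]
orientation: [-180.0, 0.0, -87.5]
force: [0.4, -0.8, -0.1]
opening: 0.0874
gripper_force: 0.0
```

```bash
python3 - <<'E'
from h import *
goto([.633,-.033,.064],-87.1)
p=ctrl.snapshot('wrist'); save(p,'w1')
for k,z in(('bolt_knob',.08),('stand',0)):
    for r in ctrl.spot_point(p,k): print(k,r['p'],r['centre'],onz(p,r['centre'],z))
for X in([.633,-.033,.08],[.633,-.033,.095]): print(proj(p,X))
for r in ctrl.silhouettes(p,'bolt_knob')[:1]: 
    ys,xs=np.nonzero(r['mask']);print(xs.min(),xs.max(),ys.min(),ys.max())
# red blob
c=p['color'].astype(int); m=((c[...,0]>90)&(c[...,1]<.45*c[...,0])&(c[...,2]<.45*c[...,0])).astype('uint8')
n,_,st,ce=cv2.connectedComponentsWithStats(m)
for i in range(1,n):
    if st[i,4]>60: print(st[i],ce[i])
E
```

```text
pose [ 0.6317 -0.0359  0.2266] [-180.      0.    -87.52] t 3.2 F [ 0.4 -0.8 -0.1] open 0.0874 g 0.0
delta [-0.014  -0.0073  0.8128] turn -0.0012
bolt_knob 0.75 [324.4, 220.1] [ 0.63194956 -0.0330956   0.08      ]
stand 0.56 [291.5, 336.0] [0.65956121 0.11390592 0.        ]
[322.9739254  220.16424203]
[322.82837883 225.9786192 ]
[315 205  18  31 400] [323.5425 221.97  ]
```

View pics/w1.png

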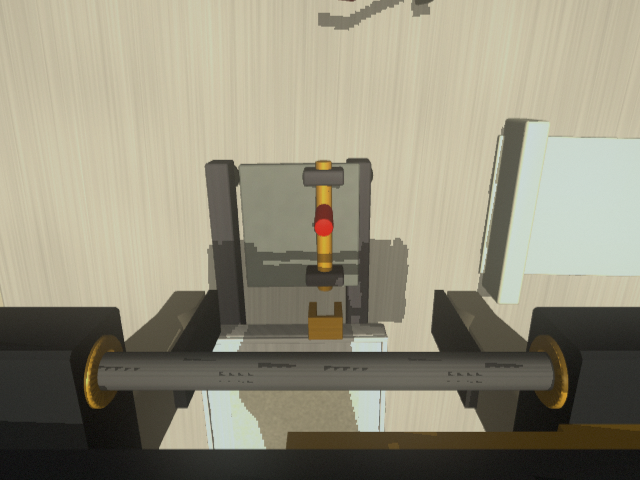

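The wrist view shows the knob top at (323,227), within about 1 mm of my estimate. The keeper is at (325,325). I'll descend over the knob.

Emit:
carry_out(deltas=[[[-0.014,-0.005,0.25,0,1],[-0.014,-0.005,0.5,0,1],[-0.014,-0.005,0.7,0,1],[-0.014,-0.005,0.813,0,1],[-0.014,-0.005,0.813,0,1]]])

```text
clock: 3.9
tool_pos: [0.6299, -0.0336, 0.0601]
orientation: [179.6, -0.0, -87.6]
force: [-0.3, -0.6, 0.4]
opening: 0.0879
gripper_force: 0.0
```

Emit:
carry_out(deltas=[[[0,0,0,0,-1],[0,0,0,0,-1],[0,0,0,0,-1],[0,0,0,0,-1],[0,0,0,0,-1]]])

```text
clock: 4.4
tool_pos: [0.6329, -0.033, 0.0649]
orientation: [-179.9, 0.0, -87.6]
force: [-0.3, -0.7, -0.4]
opening: 0.0532
gripper_force: 0.0
```

```bash
python3 - <<'E'
from h import *
o=ctrl.get_obs()['tool_pos']
goto([o[0]-.0505*.043,o[1]+.043,.064])
E
```

```text
pose [ 0.6329 -0.033   0.0649] [-1.7992e+02  2.0000e-02 -8.7560e+01] t 4.4 F [-0.3 -0.7 -0.4] open 0.0532 g 0.0
delta [-0.2153  0.0017  0.0044] turn 0
```

Emit:
carry_out(deltas=[[[0,0,0,0,-1],[0,0,0,0,-1],[0,0,0,0,-1],[0,0,0,0,-1],[0,0,0,0,-1]]])

```text
clock: 4.9
tool_pos: [0.6331, -0.033, 0.064]
orientation: [-179.9, 0.0, -87.5]
force: [8.4, -1.0, -7.7]
opening: 0.0132
gripper_force: 29.7
```

Emit:
carry_out(deltas=[[[0,0,0,0,-1],[0,0,0,0,-1]]])

```text
clock: 5.1
tool_pos: [0.6331, -0.0331, 0.0639]
orientation: [-179.9, 0.0, -87.6]
force: [3.0, -0.7, -2.4]
opening: 0.0133
gripper_force: 30.0
```

Emit:
carry_out(deltas=[[[-0.05,0,0,0,-1],[-0.1,0,0,0,-1],[-0.15,0.001,0,0,-1],[-0.18,0.001,0,0,-1],[-0.2,0.001,0,0,-1]]])

```text
clock: 5.6
tool_pos: [0.631, 0.0021, 0.064]
orientation: [179.9, -0.4, -87.5]
force: [15.3, -40.8, -9.1]
opening: 0.0133
gripper_force: 30.0
```

Emit:
carry_out(deltas=[[[-0.01,0,0,0,-1],[-0.02,0,0,0,-1],[-0.025,0,0,0,-1],[-0.025,0,0,0,-1]]])

```text
clock: 6.0
tool_pos: [0.6309, 0.0044, 0.0643]
orientation: [179.9, -0.5, -87.6]
force: [15.0, -41.0, -7.2]
opening: 0.0128
gripper_force: 30.0
```

Emit:
carry_out(deltas=[[[0,0,0,0,1],[0,0,0,0,1],[0,0,0,0,1],[0,0,0,0,1],[0,0,0,0,1]]])

```text
clock: 6.5
tool_pos: [0.6302, 0.0126, 0.064]
orientation: [180.0, 0.0, -87.5]
force: [0.7, -0.4, 0.6]
opening: 0.0481
gripper_force: 0.0
```

Emit:
carry_out(deltas=[[[0,0,-0.2,0,1],[0.1,0,-0.4,0,1],[0.2,0,-0.6,0,1],[0.2,0,-0.7,0,1],[0.2,0,-0.7,0,1]]])

```text
clock: 7.0
tool_pos: [0.6339, -0.0281, 0.2082]
orientation: [-179.6, 0.0, -87.6]
force: [0.0, -0.5, 0.1]
opening: 0.0856
gripper_force: 0.0
```

```bash
python3 - <<'E'
from h import *
goto([.633,-.033,.2],-87.1)
p=ctrl.snapshot('wrist'); save(p,'w2'); s=ctrl.snapshot('scene')
for q in(p,s):
    for k,z in(('bolt_knob',.08),):
        for r in ctrl.spot_point(q,k)[:2]: print(k,r['p'],r['centre'],onz(q,r['centre'],z))
a=cv2.resize(p['color'][180:480,180:460],(560,600),interpolation=cv2.INTER_CUBIC)
cv2.imwrite('pics/w2c.png',a[:,:,::-1])
E
```

```text
pose [ 0.6339 -0.0281  0.2082] [-1.7962e+02  4.0000e-02 -8.7550e+01] t 7.0 F [ 0.  -0.5  0.1] open 0.0856 g 0.0
delta [0.0243 0.0058 0.0412] turn -0.0013
bolt_knob 0.93 [330.0, 260.3] [ 0.62993279 -0.00068321  0.08      ]
bolt_knob 0.57 [345.0, 307.1] [0.63746373 0.00732139 0.08      ]
```

View pics/w2.png

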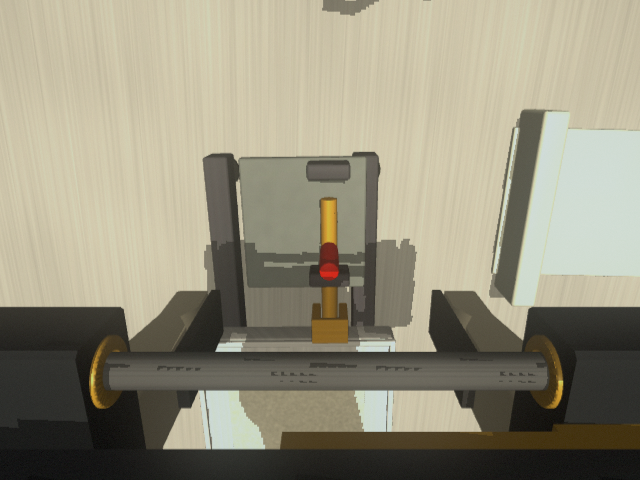

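```bash
python3 - <<'E'
from h import *
P=pickle.load(open('P.pkl','rb'))
def red(q,near):
    c=q['color'].astype(int); m=((c[...,0]>80)&(c[...,1]<.4*c[...,0])&(c[...,2]<.4*c[...,0])).astype('uint8')
    n,_,st,ce=cv2.connectedComponentsWithStats(m)
    return [(st[i].tolist(),ce[i].round(1).tolist(),onz(q,ce[i],.085).round(4).tolist()) for i in range(1,n) if st[i,4]>5 and np.hypot(*(ce[i]-near))<60]
for n in('scene','top'): print(n,'before',red(P[n],proj(P[n],[.632,-.033,.08])))
q=ctrl.snapshot('scene');print(red(q,proj(q,[.632,0,.08])))
q=ctrl.snapshot('top');print(red(q,proj(q,[.632,0,.08])))
for i in range(3):
    q=ctrl.snapshot('wrist')
    for r in ctrl.spot_point(q,'bolt_knob')[:1]: print(r['p'],onz(q,r['centre'],.08))
    print(red(q,proj(q,[.632,0,.08])))
goto([.633,-.033,.2],-87.1)
E
```

```text
scene before [([325, 299, 5, 5, 22], [327.1, 300.9], [0.6265, -0.0317, 0.085])]
top before [([317, 170, 3, 5, 13], [318.2, 172.0], [0.6326, -0.0306, 0.085])]
[([342, 299, 4, 5, 14], [343.5, 301.1], [0.6253, 0.0037, 0.085])]
[]
0.77 [ 6.31671561e-01 -4.63210407e-04  8.00000000e-02]
[([318, 245, 13, 18, 120], [323.7, 254.5], [0.6312, -0.0088, 0.085]), ([314, 265, 20, 19, 283], [323.6, 273.8], [0.6307, 0.0055, 0.085])]
[([318, 245, 13, 17, 108], [323.9, 254.3], [0.6313, -0.0089, 0.085]), ([315, 265, 19, 19, 276], [324.0, 273.7], [0.6307, 0.0055, 0.085])]
0.58 [6.29421058e-01 5.13696201e-04 8.00000000e-02]
[([318, 245, 13, 17, 99], [324.6, 254.4], [0.6312, -0.0088, 0.085]), ([315, 265, 20, 18, 279], [324.4, 273.7], [0.6307, 0.0055, 0.085])]
pose [ 0.632  -0.028   0.2036] [ 1.7997e+02 -1.0000e-02 -8.7550e+01] t 7.6 F [-0.1  0.3  0.2] open 0.0876 g 0.0
delta [ 0.025  -0.0038  0.018 ] turn -0.0012
```

The knob moved about 36 mm, then met a hard 40 N resistance. Its position fits the home spot predicted from the tray fit, so it may have started a few mm in. I'll check with a direct push using shut fingers.

Emit:
carry_out(deltas=[[[0.02,0,0,0,-1],[0.02,0,0,0,-1],[0.02,0,0,0,-1],[0.02,0,0,0,-1],[0.02,0,0,0,-1]]])

```text
clock: 8.1
tool_pos: [0.6323, -0.0321, 0.204]
orientation: [-180.0, 0.0, -87.6]
force: [0.2, 1.5, -0.2]
opening: 0.0534
gripper_force: 0.0
```

Emit:
carry_out(deltas=[[[0,0,0,0,-1],[0,0,0,0,-1],[0,0,0,0,-1],[0,0,0,0,-1],[0,0,0,0,-1]]])

```text
clock: 8.6
tool_pos: [0.6323, -0.0321, 0.204]
orientation: [-180.0, -0.0, -87.6]
force: [0.8, 0.3, 0.3]
opening: 0.0132
gripper_force: 0.0
```

Emit:
carry_out(deltas=[[[0,0,0.25,0,-1],[0,0,0.45,0,-1],[0,0,0.6,0,-1],[0,0,0.69,0,-1],[0,0,0.69,0,-1]]])

```text
clock: 9.1
tool_pos: [0.6302, -0.0325, 0.0629]
orientation: [179.7, -0.0, -87.6]
force: [-1.1, -0.6, 0.1]
opening: 0.0003
gripper_force: 0.0
```

Emit:
carry_out(deltas=[[[-0.03,0,0,0,-1],[-0.05,0,0,0,-1],[-0.06,0,0,0,-1],[-0.07,0,0,0,-1],[-0.07,0,0,0,-1]]])

```text
clock: 9.6
tool_pos: [0.632, -0.0177, 0.0667]
orientation: [-179.9, 0.0, -87.5]
force: [0.0, 0.2, -0.1]
opening: 0.0009
gripper_force: 0.0
```

Emit:
carry_out(deltas=[[[-0.01,0,0,0,-1],[-0.02,0,0,0,-1],[-0.025,0,0,0,-1],[-0.025,0,0,0,-1]]])

```text
clock: 10.0
tool_pos: [0.6314, -0.0144, 0.0661]
orientation: [180.0, -0.1, -87.6]
force: [0.5, -6.3, 0.8]
opening: 0.0003
gripper_force: 2.8
```

Emit:
carry_out(deltas=[[[-0.01,0,0,0,-1],[-0.02,0,0,0,-1],[-0.02,0,0,0,-1],[-0.02,0,0,0,-1]]])

```text
clock: 10.4
tool_pos: [0.6313, -0.0138, 0.0662]
orientation: [179.9, -0.3, -87.6]
force: [4.1, -22.4, -0.9]
opening: 0.0003
gripper_force: 10.8
```

The bolt is hard against its end stop: 22 N with no travel, and the knob is at y≈0.003 as predicted. I'll back off and go to the tongs.

Emit:
carry_out(deltas=[[[0.05,0,0,0,-1],[0.08,0,-0.15,0,-1],[0.08,0,-0.4,0,1],[0.08,0,-0.65,0,1],[0.08,0,-0.7,0,1]]])

```text
clock: 10.9
tool_pos: [0.635, -0.0251, 0.213]
orientation: [-179.4, 0.0, -87.5]
force: [0.0, -0.5, 0.1]
opening: 0.0188
gripper_force: 0.0
```

```bash
python3 - <<'E'
from h import *
goto([.50,-.26,.22],-77.1)
E
```

```text
pose [ 0.635  -0.0251  0.213 ] [-1.7942e+02  3.0000e-02 -8.7510e+01] t 10.9 F [ 0.  -0.5  0.1] open 0.0188 g 0.0
delta [ 1.1443  0.7251 -0.0429] turn -0.0289
```

Emit:
carry_out(deltas=[[[0.95,0.72,-0.04,-0.029,1],[0.95,0.72,-0.04,-0.029,1],[0.95,0.72,-0.04,-0.029,1],[0.95,0.72,-0.04,-0.029,1],[0.95,0.72,-0.04,-0.029,1]]])

```text
clock: 11.4
tool_pos: [0.4945, -0.2226, 0.2142]
orientation: [-180.0, 0.0, -77.1]
force: [0.4, 0.1, 0.5]
opening: 0.0589
gripper_force: 0.0
```

Emit:
carry_out(deltas=[[[0,0,0,0,1],[0,0,0,0,1],[0,0,0,0,1]]])

```text
clock: 11.7
tool_pos: [0.4967, -0.2206, 0.2139]
orientation: [-180.0, 0.0, -77.1]
force: [0.3, 0.0, 0.2]
opening: 0.0825
gripper_force: 0.0
```

```bash
python3 - <<'E'
from h import *
p=ctrl.snapshot('wrist'); save(p,'w3'); pickle.dump(p,open('w3.pkl','wb'))
for k,z in(('tongs_grip',.041),('tongs_tip',.041),('tongs',.03),('rest',0),('tongs_left',.041)):
    for r in ctrl.spot_point(p,k)[:2]: print(k,round(r['p'],2),r['centre'],onz(p,r['centre'],z).round(4))
print(proj(p,[.52,-.26,.041]))
goto([.520,-.26,.22],-77.1)
E
```

```text
tongs_grip 0.45 [459.4, 135.6] [ 0.4104 -0.2979  0.041 ]
tongs 0.29 [71.9, 16.9] [ 0.7056 -0.315   0.03  ]
rest 0.65 [388.6, 392.5] [ 0.3865 -0.0333 -0.    ]
rest 0.64 [310.4, 143.6] [ 0.5192 -0.2625  0.    ]
tongs_left 0.75 [452.7, 161.3] [ 0.4093 -0.2783  0.041 ]
[306.84983033 152.18823727]
pose [ 0.4966 -0.2205  0.2137] [ 1.7998e+02  1.0000e-02 -7.7050e+01] t 12.0 F [-0.6 -0.6  0.8] open 0.0874 g 0.0
delta [ 0.2189 -0.0699 -0.0314] turn 0.0001
```

View pics/w3.png

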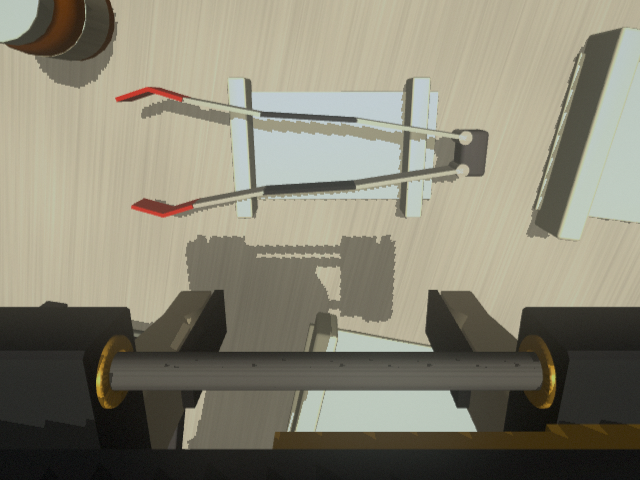

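The tongs lie cleanly on the small rest. The left grip section runs from (264,189) to (355,184), the right from (261,114) to (356,120), with tip ends at (117,98) and (133,207). The tool still has to turn 90°.

```bash
python3 - <<'E'
from h import *
p=pickle.load(open('w3.pkl','rb'))
A=[onz(p,u,.050)[:2] for u in((264,187),(355,182),(261,113),(356,119),(117,98),(133,207))]
print(np.round(A,4)); l=(A[0]+A[1])/2; r=(A[2]+A[3])/2; g=(l+r)/2
print('L-R',np.linalg.norm(l-r),'grip',g,'front',(A[0]+A[2])/2,'back',(A[1]+A[3])/2)
ax=(A[0]+A[2])/2-(A[1]+A[3])/2; t=(A[4]+A[5])/2-g
print('yaw',np.degrees(np.arctan2(ax[1],ax[0])),np.degrees(np.arctan2(t[1],t[0])),np.degrees(np.arctan2(l[1]-r[1],l[0]-r[0]))-90,'len',np.linalg.norm(ax),np.linalg.norm(t))
print(ctrl.get_obs()['joint_pos'].round(1))
goto([g[0],g[1],.214])
E
```

```text
[[ 0.5462 -0.2282]
 [ 0.4795 -0.2475]
 [ 0.5581 -0.2811]
 [ 0.4901 -0.2924]
 [ 0.6605 -0.2682]
 [ 0.6421 -0.19  ]]
L-R 0.050237546476886476 grip [ 0.51845875 -0.26230239] front [ 0.55211793 -0.25466022] back [ 0.48479957 -0.26994456]
yaw 12.791890301683624 14.01845662625755 12.938648216030785 len 0.06903168028177414 0.13690322959930323
[ -3.3   8.7 -17.1  -0.  -64.2  16.2]
pose [ 0.4966 -0.2205  0.2137] [ 1.7998e+02  1.0000e-02 -7.7050e+01] t 12.0 F [-0.6 -0.6  0.8] open 0.0874 g 0.0
delta [ 0.2284 -0.0598 -0.0014] turn 0
```

Emit:
carry_out(deltas=[[[0.228,-0.06,0,-0.118,1],[0.228,-0.06,0,-0.118,1],[0.228,-0.06,0,-0.118,1],[0.228,-0.06,0,-0.118,1],[0.228,-0.06,0,-0.118,1]]])

```text
clock: 12.5
tool_pos: [0.5183, -0.2627, 0.2137]
orientation: [180.0, 0.0, -34.3]
force: [0.3, -0.5, -0.0]
opening: 0.0876
gripper_force: 0.0
```

Emit:
carry_out(deltas=[[[0,0,0,-0.118,1],[0,0,0,-0.118,1],[0,0,0,-0.118,1],[0,0,0,-0.118,1],[0,0,0,-0.118,1]]])

```text
clock: 13.0
tool_pos: [0.5183, -0.2625, 0.2138]
orientation: [-180.0, 0.0, 8.2]
force: [0.7, -0.2, -0.0]
opening: 0.0877
gripper_force: 0.0
```

Emit:
carry_out(deltas=[[[0,0,0,-0.014,1],[0,0,0,-0.014,1],[0,0,0,-0.014,1]]])

```text
clock: 13.3
tool_pos: [0.5182, -0.2626, 0.2138]
orientation: [-180.0, 0.0, 12.7]
force: [0.4, 0.2, 1.0]
opening: 0.0877
gripper_force: 0.0
```

```bash
python3 - <<'E'
from h import *
goto([.5185,-.262,.024],13)
p=ctrl.snapshot('wrist'); save(p,'w4'); pickle.dump(p,open('w4.pkl','wb'))
for k,z in(('tongs_grip',.041),('tongs_tip',.041)):
    for r in ctrl.spot_point(p,k)[:2]: print(k,round(r['p'],2),r['centre'],onz(p,r['centre'],z).round(4))
E
```

```text
pose [ 0.5182 -0.2626  0.2138] [-1.800e+02  1.000e-02  1.275e+01] t 13.3 F [0.4 0.2 1. ] open 0.0877 g 0.0
delta [ 0.0022 -0.0028  0.9492] turn -0.0007
```

View pics/w4.png

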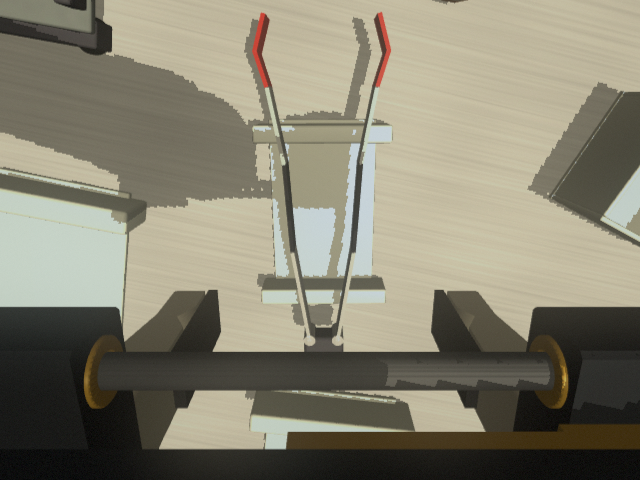

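The tongs are centred between the fingers, with grip sections at about (289,208) and (357,208). I'll descend and squeeze to about 50 mm.

Emit:
carry_out(deltas=[[[0.002,-0.002,0.25,0,1],[0.002,-0.002,0.5,0,1],[0.002,-0.002,0.75,0,1],[0.002,-0.002,0.92,0,1],[0.002,-0.002,0.955,0,1]]])

```text
clock: 13.95
tool_pos: [0.5154, -0.2618, 0.0189]
orientation: [-179.8, 0.4, 12.8]
force: [-0.4, 0.1, 0.4]
opening: 0.0875
gripper_force: 0.0
```

Emit:
carry_out(deltas=[[[0,0,0,0,1],[0,0,0,0,0.13],[0,0,0,0,0.13],[0,0,0,0,0.13],[0,0,0,0,0.13]]])

```text
clock: 14.45
tool_pos: [0.519, -0.2625, 0.0242]
orientation: [180.0, -0.1, 12.9]
force: [0.9, 0.9, 0.5]
opening: 0.0613
gripper_force: 0.2
```

Emit:
carry_out(deltas=[[[0,0,0,0,0.13],[0,0,0,0,0.13],[0,0,0,0,0.13],[0,0,0,0,0.13],[0,0,0,0,0.13]]])

```text
clock: 14.95
tool_pos: [0.5192, -0.2626, 0.0239]
orientation: [179.9, -0.1, 12.9]
force: [-1.0, 0.2, 6.7]
opening: 0.0499
gripper_force: 11.3
```

Emit:
carry_out(deltas=[[[0,0,-0.05,0,0.13],[0,0,-0.15,0,0.13],[0,0,-0.3,0,0.13],[0,0,-0.5,0,0.13],[0,0,-0.7,0,0.13]]])

```text
clock: 15.45
tool_pos: [0.5175, -0.2622, 0.1644]
orientation: [-180.0, 0.1, 12.9]
force: [1.2, -0.3, 0.2]
opening: 0.0496
gripper_force: 9.0
```

Emit:
carry_out(deltas=[[[0,0,-0.1,0,0.13],[0,0,-0.15,0,0.13],[0,0,-0.15,0,0.13]]])

```text
clock: 15.75
tool_pos: [0.5186, -0.2624, 0.1941]
orientation: [180.0, -0.1, 12.9]
force: [-0.2, 0.1, -1.0]
opening: 0.0493
gripper_force: 9.0
```

```bash
python3 - <<'E'
from h import *
goto([.490,.202,.194],3)
E
```

```text
pose [ 0.5186 -0.2624  0.1941] [ 1.7996e+02 -1.1000e-01  1.2880e+01] t 15.75 F [-0.2  0.1 -1. ] open 0.0493 g 9.0
delta [ 0.378  -2.2956  0.    ] turn 0.0274
```

Emit:
carry_out(deltas=[[[0.02,-0.1,0,0,0.13],[0.05,-0.25,0,0,0.13],[0.07,-0.42,0,0,0.13],[0.1,-0.6,0,0,0.13],[0.125,-0.77,0,0,0.13]]])

```text
clock: 16.25
tool_pos: [0.5069, -0.1054, 0.1909]
orientation: [-180.0, 0.2, 12.8]
force: [0.8, 0.2, -0.0]
opening: 0.0494
gripper_force: 9.0
```

Emit:
carry_out(deltas=[[[0.02,-0.17,0,0,0.13],[0.05,-0.34,0,0,0.13],[0.07,-0.51,0,0,0.13],[0.1,-0.68,0,0,0.13],[0.125,-0.8,0,0,0.13]]])

```text
clock: 16.75
tool_pos: [0.4957, 0.0563, 0.1911]
orientation: [180.0, 0.2, 12.9]
force: [0.5, -1.1, -0.8]
opening: 0.0496
gripper_force: 9.0
```

Emit:
carry_out(deltas=[[[0.02,-0.15,0,0.007,0.13],[0.05,-0.32,0,0.014,0.13],[0.08,-0.5,0,0.021,0.13],[0.11,-0.64,0,0.027,0.13],[0.128,-0.725,0,0.027,0.13]]])

```text
clock: 17.25
tool_pos: [0.4887, 0.2032, 0.191]
orientation: [179.9, 0.2, 3.2]
force: [-0.4, -0.3, -1.5]
opening: 0.0494
gripper_force: 9.0
```

Emit:
carry_out(deltas=[[[0,0,0,0,0.13],[0,0,0,0,0.13]]])

```text
clock: 17.45
tool_pos: [0.4891, 0.2014, 0.1917]
orientation: [179.9, 0.1, 3.2]
force: [-0.1, -0.4, -0.1]
opening: 0.0499
gripper_force: 9.0
```

```bash
python3 - <<'E'
from h import *
goto([.512,.2025,.194],3)
p=ctrl.snapshot('wrist'); save(p,'w5'); pickle.dump(p,open('w5.pkl','wb'))
for k,z in(('roll_center',.069),('tongs_tip',.213),('tongs_grip',.213)):
    for r in ctrl.spot_point(p,k)[:2]: print(k,round(r['p'],2),r['centre'],onz(p,r['centre'],z).round(4))
for r in ctrl.silhouettes(p,'roll')[:1]:
    ys,xs=np.nonzero(r['mask']);print('roll mask',xs.min(),xs.max(),ys.min(),ys.max(),r['centre'])
print(proj(p,[.625,.2085,.069]),proj(p,[.625,.2085,.088]))
E
```

```text
pose [0.4891 0.2014 0.1917] [1.7992e+02 1.2000e-01 3.2300e+00] t 17.45 F [-0.1 -0.4 -0.1] open 0.0499 g 9.0
delta [ 0.1148  0.001  -0.0116] turn 0.0006
roll_center 0.8 [326.7, 2.5] [0.6245 0.2082 0.069 ]
roll mask 288 363 0 46 [329.1, 19.9]
[326.22830912   1.55272298] [326.35073719  -5.80896764]
```

View pics/w5.png

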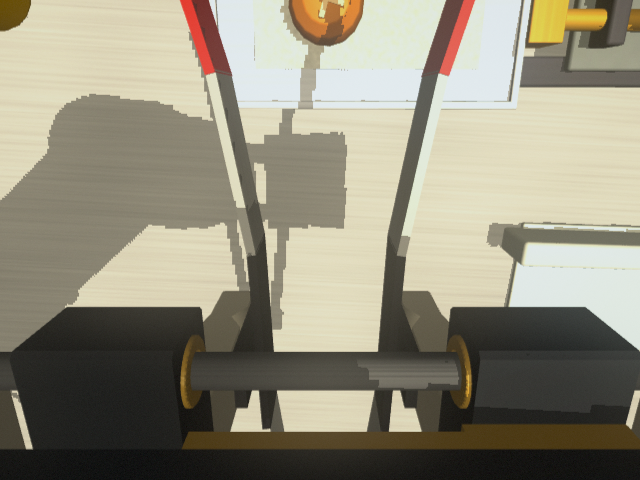

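```bash
python3 - <<'E'
from h import *
p=pickle.load(open('w5.pkl','rb'))
L,Rr=onz(p,(217,74),.2217),onz(p,(437,73),.2217); m=(L+Rr)/2
T=np.array([.4891,.2014]); y=np.radians(3.23); ex=np.array([np.cos(y),np.sin(y)]); ey=np.array([-ex[1],ex[0]])
print('red start mid, fwd/left of TCP',(m[:2]-T)@ex,(m[:2]-T)@ey,'gap',np.linalg.norm(L-Rr))
a,b=onz(p,(249,255),.2217),onz(p,(397,256),.2217); q=(a+b)/2; print('grip front mid',(q[:2]-T)@ex,(q[:2]-T)@ey,np.linalg.norm(a-b))
E
```

```text
red start mid, fwd/left of TCP 0.08943140276344455 -0.0003022454175722555 gap 0.06149887952379524
grip front mid 0.03511107083368621 0.000874463560642031 0.047162746952774934
```

The tongs are aligned with the tool to within 1 mm, and the roll is at (0.6245, 0.208). I'll move forward, then descend around the roll.

Emit:
carry_out(deltas=[[[0.05,0.002,0,0,0.13],[0.113,0.004,0,0,0.13],[0.113,0.004,0.1,0,0.13],[0.113,0.004,0.23,0,0.13],[0.113,0.004,0.33,0,0.13]]])

```text
clock: 18.2
tool_pos: [0.5131, 0.202, 0.1256]
orientation: [180.0, 0.0, 3.1]
force: [0.1, -0.7, -1.1]
opening: 0.0495
gripper_force: 9.0
```

Emit:
carry_out(deltas=[[[0,0,0.08,0,0.13],[0,0,0.18,0,0.13],[0,0,0.27,0,0.13],[0,0,0.33,0,0.13],[0,0,0.36,0,0.13]]])

```text
clock: 18.7
tool_pos: [0.5126, 0.2019, 0.0537]
orientation: [179.9, 0.1, 3.1]
force: [-0.8, 0.8, -1.1]
opening: 0.0499
gripper_force: 9.0
```

Emit:
carry_out(deltas=[[[0,0,0,0,0.13],[0,0,0,0,0.13]]])

```text
clock: 18.9
tool_pos: [0.5129, 0.2026, 0.0555]
orientation: [-180.0, -0.0, 3.2]
force: [-0.5, 0.0, 0.3]
opening: 0.0495
gripper_force: 9.0
```

```bash
python3 - <<'E'
from h import *
goto([.5117,.2018,.053],3.2)
p=ctrl.snapshot('wrist'); s=ctrl.snapshot('scene')
for q in(p,s):
  for k in('roll_center','tongs_tip'):
    for r in ctrl.spot_point(q,k)[:2]: print(k,round(r['p'],2),r['centre'],onz(q,r['centre'],.069).round(4))
a=cv2.resize(s['color'][230:370,360:500],(560,560),interpolation=cv2.INTER_CUBIC)
cv2.imwrite('pics/s5.png',a[:,:,::-1])
E
```

```text
pose [0.5129 0.2026 0.0555] [-1.7998e+02 -4.0000e-02  3.1700e+00] t 18.9 F [-0.5  0.   0.3] open 0.0495 g 9.0
delta [-0.0063  0.0037  0.0124] turn -0.0001
roll_center 0.88 [324.5, 0.0] [0.6237 0.2091 0.069 ]
roll_center 0.9 [438.6, 309.7] [0.6252 0.211  0.069 ]
roll_center 0.53 [395.1, 338.0] [0.7047 0.1131 0.069 ]
tongs_tip 0.72 [437.4, 309.0] [0.6234 0.2085 0.069 ]
```

View pics/s5.png

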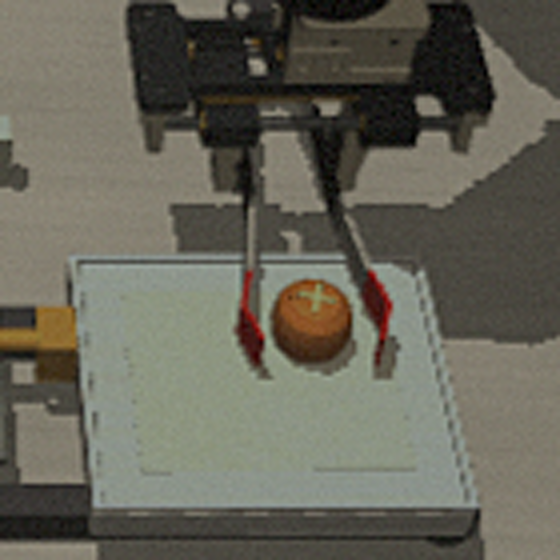

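Emit:
carry_out(deltas=[[[-0.003,0,0.008,0,0.13],[-0.003,0,0.012,0,0.05],[-0.003,0,0.012,0,-0.05],[-0.003,0,0.012,0,-0.12],[-0.003,0,0.012,0,-0.18]]])

```text
clock: 19.7
tool_pos: [0.5117, 0.2024, 0.0526]
orientation: [180.0, -0.0, 3.2]
force: [0.4, 0.7, -0.6]
opening: 0.0375
gripper_force: 12.2
```

Emit:
carry_out(deltas=[[[0,0,0,0,-0.25],[0,0,0,0,-0.32],[0,0,0,0,-0.4],[0,0,0,0,-0.5],[0,0,0,0,-0.5]]])

```text
clock: 20.2
tool_pos: [0.5117, 0.2023, 0.0526]
orientation: [180.0, 0.0, 3.2]
force: [-0.7, -0.5, 0.0]
opening: 0.0339
gripper_force: 30.0
```

Emit:
carry_out(deltas=[[[0,0,0,0,-0.5],[0,0,0,0,-0.5],[0,0,0,0,-0.5]]])

```text
clock: 20.5
tool_pos: [0.5117, 0.2023, 0.0526]
orientation: [180.0, 0.0, 3.2]
force: [-0.0, -0.3, -1.5]
opening: 0.0338
gripper_force: 30.0
```

The tongs closed on the roll at 33.8 mm. Now I'll lift about 14 cm gently.

Emit:
carry_out(deltas=[[[0,0,-0.02,0,-0.5],[0,0,-0.06,0,-0.5],[0,0,-0.12,0,-0.5],[0,0,-0.2,0,-0.5],[0,0,-0.3,0,-0.5]]])

```text
clock: 21.0
tool_pos: [0.5115, 0.2022, 0.1138]
orientation: [180.0, 0.0, 3.2]
force: [0.3, -0.1, -1.2]
opening: 0.0341
gripper_force: 30.0
```

Emit:
carry_out(deltas=[[[0,0,-0.1,0,-0.5],[0,0,-0.2,0,-0.5],[0,0,-0.3,0,-0.5],[0,0,-0.37,0,-0.5],[0,0,-0.4,0,-0.5]]])

```text
clock: 21.5
tool_pos: [0.5124, 0.2028, 0.1953]
orientation: [-179.9, -0.2, 3.2]
force: [0.1, 0.2, -1.7]
opening: 0.0339
gripper_force: 30.0
```

Emit:
carry_out(deltas=[[[0,0,0,0,-0.5],[0,0,0,0,-0.5],[0,0,0,0,-0.5],[0,0,0,0,-0.5],[0,0,0,0,-0.5]]])

```text
clock: 22.0
tool_pos: [0.5115, 0.2022, 0.192]
orientation: [180.0, 0.0, 3.2]
force: [1.1, 0.4, -1.6]
opening: 0.034
gripper_force: 30.0
```

```bash
python3 - <<'E'
from h import *
goto([.5117,.2018,.193],3.2)
s=ctrl.snapshot('scene');t=ctrl.snapshot('top')
for q in(s,t):
  for k,z in(('roll_center',.209),('bolt_knob',.08),('jar',0),('tub',0),('sauce',0)):
    for r in ctrl.spot_point(q,k)[:1]: print(k,round(r['p'],2),r['centre'],onz(q,r['centre'],z).round(4))
a=cv2.resize(s['color'][180:380,290:570],(784,560),interpolation=cv2.INTER_CUBIC)
cv2.imwrite('pics/s6.png',a[:,:,::-1])
E
```

```text
pose [0.5115 0.2022 0.192 ] [1.7996e+02 5.0000e-02 3.1700e+00] t 22.0 F [ 1.1  0.4 -1.6] open 0.034 g 30.0
delta [ 0.0007  0.002  -0.005 ] turn -0.0001
roll_center 0.58 [447.7, 266.1] [0.6246 0.2077 0.209 ]
bolt_knob 0.67 [341.9, 307.6] [0.6392 0.0007 0.08  ]
jar 0.71 [192.4, 355.3] [ 0.7232 -0.3174  0.    ]
tub 0.81 [118.1, 303.7] [ 0.592  -0.5168  0.    ]
sauce 0.75 [542.9, 332.8] [0.6241 0.4556 0.    ]
roll_center 0.65 [229.1, 169.4] [0.6246 0.2078 0.209 ]
bolt_knob 0.57 [305.8, 175.4] [0.6243 0.0058 0.08  ]
jar 0.67 [408.5, 147.2] [ 0.7172 -0.3095  0.    ]
tub 0.56 [476.3, 183.7] [ 0.5991 -0.5131  0.    ]
sauce 0.75 [162.4, 181.2] [0.6299 0.4488 0.    ]
```

View pics/s6.png

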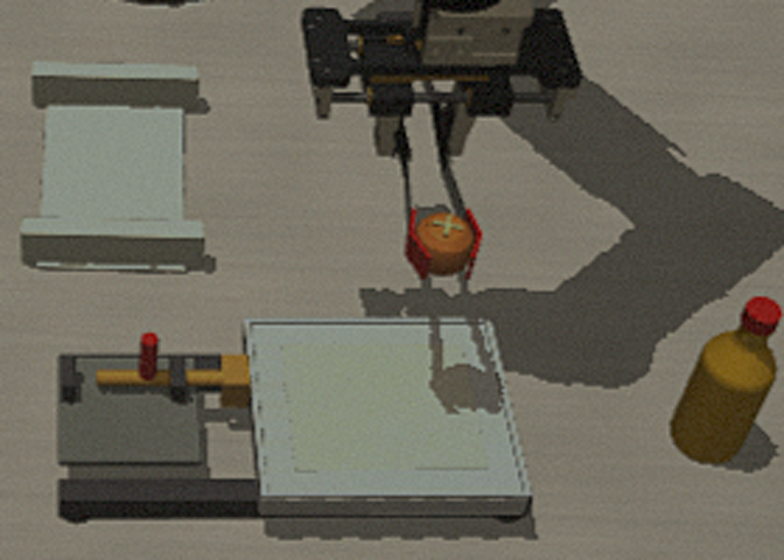

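The roll is held in the tongs at crop (445,245), about 14 cm above the tray. The bolt is home and the bystanders haven't moved, so I'll hand in.

```bash
python3 -c "
from plant import ctrl
print(ctrl.close_job())"
```

```text
the job is handed in; nothing more can be done
None
```

I handed the job in at about 22 s: the bolt is home in the keeper, and the roll is held still in the tongs about 14 cm above the tray, with the bottle, jar and tub where they stood.

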